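Poise a cylinder liner over the open bore

ROBOT

A 7-joint arm with a two-finger parallel gripper is mounted at the origin on the work surface. World frame = base frame: x ahead of the robot, y to its left, z up, the work surface at z = 0. Lengths are in m, angles in rad, forces in N, time in s.
With the tool pointing down it reaches from about 0.4 to 0.875 m from the base axis. Payload 19.3 kg.
Tool frame: the origin (TCP) lies between the finger pads; the fingertips stand 19 mm ahead of it and the grasp point (between the pads) is the TCP; z points along the fingers, y is the direction in which the jaws open and shut (so a half turn about z gives the same grasp; the last joint's range is limited). The gripper opens to 85 mm and grips with 20 to 120 N. Pads are 22 mm wide; open, the fingers measure 114 mm over their backs; the gripper's body (76 mm by 85 mm) begins 54 mm behind the grasp point. The pads swing forward as they close: fully open they stand 13 mm farther back than shut.
Start: joints at [-1.309, 0.521, -0.036, 1.599, 0.021, 1.021, -0.113], TCP at [0.204, 0.591, 0.25] pointing down, gripper open.
Joint ranges: [-2.91, 2.91], [-0.3, 2.13], [-1.5, 1.42], [0.17, 2.43], [-1.26, 4.41], [0.16, 1.93], [-2.52, 2.52]. Speed limits (rad/s): [1.89, 1.89, 2.39, 2.39, 3.01, 3.01, 3.01].

INTERFACE

Orientations are given as [roll, pitch, yaw] about the fixed x, y, z axes, in that order (R = Rz(yaw) Ry(pitch) Rx(roll)).
In Python, from workcell import status, imaging, bot gives the robot as it stands.
- The arm moves only by the shell command python3 -m handwheel 'ROWS' [FORCE]. ROWS is JSON, a list of rows, each an object with "offset": the shift along the tool's x, y, z in mm, a list of three; "rot": the turn, a rotation vector about the tool's x, y, z in degrees, a list of three; "claw": the opening, from -1 (shut) to 1 (fully open). A call has 1 to 12 rows; each row shifts and turns the commanded pose from where the row before left it, along the tool's axes as they then stand; what a row does not reach is not made up. A row lasts 1/10 s, in which the tool goes at most 50 mm and 8.59 degrees, less where a joint would pass 70% of its speed; a pose out of reach is approached as far as the arm can. A call is refused whole if a number of a shift passes 50 or a number of a turn 8.59, either way. A call with a gripper value outside its range is refused whole. The fingers move at their own pace and stop on an object; FORCE is the grip in N (left out, the last holds). Time passes only in rows, so rows that do not move let the fingers close. It gives the time, the measured TCP pose, the force and the opening at its end, in the units of the state.
- status.observe(): the state, without advancing time (a new reading comes with each control period).
- imaging.grab_frame(name): name is "side" or "top" or "wrist"; returns a dict with "color" (420x560x3 uint8, red, green, blue), "range_z" (420x560 float32, m along the optical axis (not along the pixel's ray), 0 where there is no reading), "fx", "fy", "cx", "cy" (pixels), "distortion" ([k1, k2, p1, p2, k3] as OpenCV has them; the pictures are not rectified), "camera_from_world" (4x4, takes a point from world to camera coordinates). Camera axes: x right, y down, z forward; pixel columns grow to the right and rows downward; lengths in m; the calibration is good to about 2 mm. A picture is of the moment at which its call begins.
- bot.job_done(): hands the job in, once; it reports no verdict.
Trained networks look in the newest picture that a camera, given by its name, has taken for a name from the list of things; names that differ only in an ending like _2 or _b are one class to them, and where a whole thing is asked for, a point or a joint stands for the part that bears it (a point fixed in the world has none). Each returns a list of dicts, best first, with "conf" (0 to 1); they miss things now and then, are a little off and sometimes report something else, mostly with a low value. They report only what shows in the picture. A call takes as long as a camera call. They do not tell look-alikes from the thing itself.
- imaging.regions_of(thing, camera): "region" (420x560 bool, what is visible of it) and "box" ([centre column, centre row, width, height] in pixels, round what is visible of it).
- imaging.mark_of(thing, camera): "uv" ([column, row] in pixels: a listed point, or the origin of a listed thing).
The state is a dict: "clock": time; "qpos": joint angles; "qd": joint speeds; "joint_efforts": joint torques, N m; "position": TCP position; "tool_rot": TCP orientation; "force": force on the tool from outside, world axes, zero at the start; "moment": the same for the moment, N m; "grip_width": finger opening in m.
Only numpy, scipy, OpenCV 4.12 (cv2) and the standard library are available. Lean on these libraries where they do the work, as an engineer would, in place of code of your own. Each camera call takes 0.05 s, during which the arm holds its last target.

TASK

Lift the flanged cylinder liner off its drying post, carry it over the gauge stand and the head studs, and hold it just above the open bore of the engine block, ready to be guided in: upright, flange up, centred on the bore, its two flats facing the ends of the block like those of the seated liners, its lower end about 10 mm above the deck. Never let the liner or the robot touch the block, its studs or the seated liners, and leave everything else where it is. Finish while still holding the liner there, steady and touching nothing else.

Things in the scene. Friction and masses are not known exactly. Their poses are not given: they have to be found in the camera images.
- liner_mid (a point): Centre (half-way up, on the axis) of the loose steel liner: a tube 90 mm high, 60 mm outside, 52 mm inside diameter, 0.44 to 0.69 kg. z: its axis, up to the flange. Its top 8 mm is a flange 74 mm across x with two flats, flush with the tube, 60 mm apart, facing +y and -y: grip there, closing along y. It starts upright over the drying post, on the post's foot plate.
- liner_foot (a point): Centre of the liner's lower end, 45 mm below liner_mid; same axes.
- seat_mouth (a point): Centre of the mouth of the open bore (62 mm diameter), at the height of the block's flat top deck; the bore may be any of the three. z is up; y runs along the row of bores, towards the ends of the block; x runs across the block.
- block: Dark engine block, fixed, 120 (x) by 246 (y) by 110 mm (high); origin at the centre of its underside. Three bores in a row at y = -67, 0, 67 mm. Eight 8 mm studs stand 50 mm above the deck (tops 160 mm above the bench) at x = -46 and 46 mm, y = -100.5, -33.5, 33.5 and 100.5 mm.
- seated_a: A liner of the same kind already seated in one of the other bores, with a piston inside; its flange stands 8 mm above the deck. Origin at the centre of its lower end, inside the block.
- seated_b: The second seated liner, same as seated_a.
- post: Drying stand, fixed: a foot plate 110 x 110 mm, 12 mm thick, with an upright post of 22 mm diameter whose top is 82 mm above the bench; origin at the centre of its underside.
- gauge: Bystander: dial gauge on a magnetic foot 50 x 50 mm, 160 mm high, its dial 79 mm out along its x; stands between post and block. Origin at the centre of its underside.
- piston: Bystander: bare aluminium piston standing on the bench, 52 mm diameter, 47 mm high. Origin at the centre of its underside.
- tin: Bystander: shallow metal parts bowl, 68 mm diameter, 35 mm high. Origin at the centre of its underside.
- spanner: Bystander: spanner 170 mm long lying on the bench beyond the block. Origin on its underside, x along it.
Things that resemble listed ones, but are neither listed nor needed, are in the scene too. Leave any pink or purple look-alike of the part that bears liner_mid alone.

How it is judged:
By the outcome, as a careful person would: the job done as asked, in the order asked, and still so for the second after the job is handed in, while the arm keeps its last pose, push and grip.
It also fails if it takes over 40 s, if anything falls off the work surface, if the arm or the gripper's body presses on something with over 40 N, if the wrist force passes 120 N, or if a joint passes its speed limit or range.

## Working session

There is one attempt and no reset: what is moved stays moved. The work goes in short steps, Python scripts to look and compute and a shell command to move; the robot and the scene stay as the last step left them, time stands still between calls to the robot, and variables do not carry over. Pictures are saved under pics/ and viewed, and the job is handed in when it is done.

```bash
ls; mkdir -p pics
python3 - <<'E'
from workcell import status, imaging
import cv2, pickle
print(status.observe())
for n in ["side","top","wrist"]:
    f=imaging.grab_frame(n); pickle.dump(f,open(f"f_{n}.pkl","wb"))
    cv2.imwrite(f"pics/{n}0.png",f["color"][:,:,::-1]); print(n,f["fx"],f["fy"],f["cx"],f["cy"],f["distortion"]); print(f["camera_from_world"])
E
```

```text
pics
{'clock': 0.0, 'qpos': array([-1.3092318 ,  0.52207844, -0.03631846,  1.59999264,  0.0211904 ,
        1.02110125, -0.11278689]), 'qd': array([-0.00083961,  0.00056779,  0.00216337,  0.001287  ,  0.00175402,
        0.00139104, -0.00084709]), 'joint_efforts': array([-6.38615184e-04, -9.27099609e+01,  1.98000938e+00, -3.69926155e+01,
        1.79554633e-02,  8.09243415e-03,  1.14286436e-05]), 'position': array([0.20350297, 0.59060699, 0.24969118]), 'tool_rot': array([-3.14040040e+00,  8.14180589e-05,  2.80981827e+00]), 'force': array([-0.09624409, -0.27840475, -1.20877341]), 'moment': array([-0.02315003,  0.02234553,  0.06791214]), 'grip_width': 0.08535709333478171}
side 432.72472218784077 432.72472218784077 277.92655144386606 204.09722398498985 [-0.0998042  0.         0.         0.         0.       ]
[[ 0.92696285 -0.37464351  0.01954751 -0.58397314]
 [-0.22203701 -0.58988342 -0.77636146  0.15859888]
 [ 0.30238954  0.71531796 -0.62998475  0.88236697]
 [ 0.          0.          0.          1.        ]]
top 545.3150396774356 545.3150396774356 281.18877797999943 198.9303065147978 [0.01319429 0.         0.         0.         0.        ]
[[-0.00920644 -0.99940293  0.03330207 -0.09229467]
 [-0.99651437  0.00640829 -0.08317479  0.58896301]
 [ 0.08291172 -0.03395173 -0.99597838  1.11518894]
 [ 0.          0.          0.          1.        ]]
wrist 357.5321885082072 357.5321885082072 280.06396361905166 207.91766367968407 [0.01989666 0.         0.         0.         0.        ]
[[ 3.25210406e-01  9.45641671e-01 -1.49903765e-04 -6.24815521e-01]
 [ 9.08925663e-01 -3.12539855e-01  2.75994526e-01 -3.59950017e-02]
 [ 2.60945074e-01 -8.98925433e-02 -9.61159195e-01  3.78891022e-01]
 [ 0.00000000e+00  0.00000000e+00  0.00000000e+00  1.00000000e+00]]
```

View pics/side0.png

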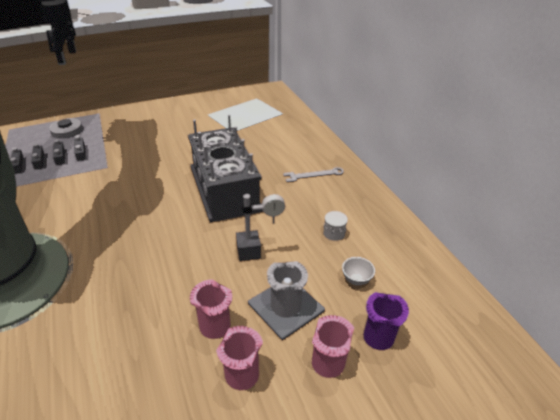

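View pics/top0.png

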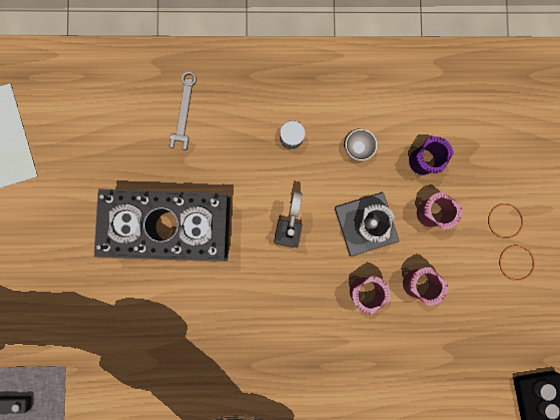

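View pics/wrist0.png

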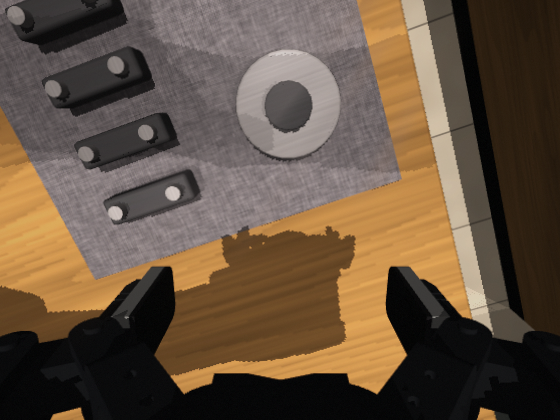

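The grey steel liner sits on the post at top (376,222) and side (287,287). The pink tubes at top (440,210), (370,294) and (428,286), and the purple one at (433,155), are look-alikes standing on the bench. The block is at top (163,226), and its middle bore is open.

```bash
cat > h.py <<'E'
import numpy as np, cv2
def K(f): return np.array([[f["fx"],0,f["cx"]],[0,f["fy"],f["cy"]],[0,0,1.]])
def rays(f,uv):
    uv=np.asarray(uv,float).reshape(-1,1,2)
    n=cv2.undistortPoints(uv,K(f),np.array(f["distortion"],float))[:,0]
    return np.c_[n,np.ones(len(n))]
def cam(f):
    T=np.linalg.inv(f["camera_from_world"]); return T[:3,:3],T[:3,3]
def at_z(f,uv,z):
    R,c=cam(f); d=rays(f,uv)@R.T; return c+d*((z-c[2])/d[:,2])[:,None]
def tri(fs,uvs):
    A=np.zeros((3,3));b=np.zeros(3);L=[]
    for f,u in zip(fs,uvs):
        R,c=cam(f); d=(rays(f,[u])@R.T)[0]; d/=np.linalg.norm(d); P=np.eye(3)-np.outer(d,d); A+=P;b+=P@c;L.append((P,c))
    x=np.linalg.solve(A,b); return x,[np.linalg.norm(P@(x-c)) for P,c in L]
def proj(f,X):
    T=np.array(f["camera_from_world"]);X=np.asarray(X,float).reshape(-1,3)
    return cv2.projectPoints(X,cv2.Rodrigues(T[:3,:3])[0],T[:3,3],K(f),np.array(f["distortion"],float))[0][:,0]
def cloud(f,mask=None):
    z=f["range_z"]; m=(z>0) if mask is None else mask&(z>0)
    v,u=np.nonzero(m); R,c=cam(f); return (rays(f,np.c_[u,v])*z[v,u][:,None])@R.T+c, np.c_[u,v]
E
python3 - <<'E'
import sys; sys.path.insert(0,'.')
from h import *; from workcell import imaging
import pickle
F={n:imaging.grab_frame(n) for n in ["side","top"]}; pickle.dump(F,open("F0.pkl","wb"))
M={}
for t in ["liner_mid","liner_foot","seat_mouth","block","seated_a","post","gauge","piston","tin"]:
    for n in F:
        r=imaging.mark_of(t,n); M[t,n]=r
        print(t,n,[(np.round(x["uv"],1).tolist(),round(x["conf"],2)) for x in r[:4]])
for t in ["liner_mid","seat_mouth","block","post","gauge"]:
    a,b=M[t,"side"],M[t,"top"]
    if a and b: print(t,tri([F["side"],F["top"]],[a[0]["uv"],b[0]["uv"]]))
for n in F:
    im=F[n]["color"][:,:,::-1]
    c={"side":(225,240,130,120),"top":(320,170,130,110)}[n]; 
    cv2.imwrite(f"pics/crop_{n}.png",cv2.resize(im[c[1]:c[1]+c[3],c[0]:c[0]+c[2]],None,fx=4,fy=4,interpolation=2))
cv2.imwrite("pics/cropblock.png",cv2.resize(F["top"]["color"][175:275,85:245,::-1],None,fx=4,fy=4,interpolation=2))
E
```

```text
liner_mid side [([378.6, 324.0], 0.96), ([288.5, 288.6], 0.89), ([241.0, 358.2], 0.87), ([330.8, 348.2], 0.61)]
liner_mid top [([434.0, 212.9], 0.96), ([426.9, 154.3], 0.96), ([422.4, 283.4], 0.88), ([365.2, 289.9], 0.84)]
liner_foot side [([377.9, 338.3], 0.93), ([212.6, 329.6], 0.69), ([241.9, 377.1], 0.69), ([289.3, 304.5], 0.65)]
liner_foot top [([369.8, 223.0], 0.91), ([421.8, 159.6], 0.86), ([363.0, 291.6], 0.8), ([416.3, 281.3], 0.62)]
seat_mouth side [([219.0, 153.0], 0.46)]
seat_mouth top [([198.3, 225.9], 0.59), ([160.1, 222.0], 0.46)]
block side [([223.4, 188.2], 0.96)]
block top [([167.8, 225.4], 0.71), ([367.0, 223.9], 0.54)]
seated_a side [([246.7, 252.8], 0.2)]
seated_a top [([203.0, 228.0], 0.86), ([135.8, 224.9], 0.74)]
post side [([285.1, 304.9], 0.62)]
post top [([369.9, 225.6], 0.97), ([292.9, 136.9], 0.64)]
gauge side [([249.1, 249.7], 0.83)]
gauge top [([284.8, 233.2], 0.9), ([371.3, 224.1], 0.57)]
piston side [([335.1, 231.2], 0.57)]
piston top [([292.5, 139.5], 0.69)]
tin side [([354.0, 279.4], 0.58)]
tin top [([356.7, 147.6], 0.7), ([199.6, 227.5], 0.49)]
liner_mid (array([ 0.58929122, -0.41811099,  0.10092528]), [np.float64(0.04259948849976762), np.float64(0.04259948849976761)])
seat_mouth (array([0.51831786, 0.06224788, 0.15971011]), [np.float64(0.01053152069873205), np.float64(0.01053152069873199)])
block (array([ 0.53392132,  0.14385042, -0.00310893]), [np.float64(0.0019792401212297113), np.float64(0.0019792401212297235)])
post (array([ 0.53058144, -0.28365729,  0.01820203]), [np.float64(0.0006763932181391961), np.float64(0.0006763932181390682)])
gauge (array([ 0.51764509, -0.10479013,  0.00518035]), [np.float64(0.0006790941813157834), np.float64(0.0006790941813157299)])
```

View pics/crop_top.png

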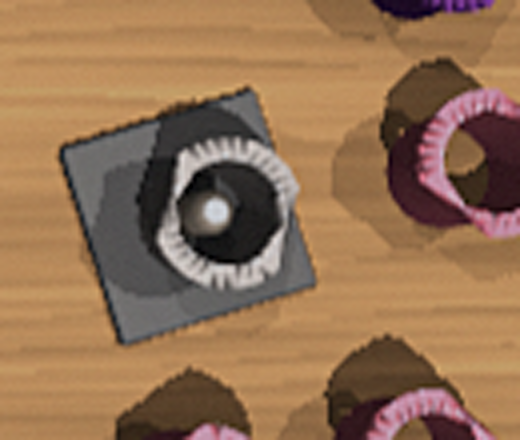

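View pics/cropblock.png

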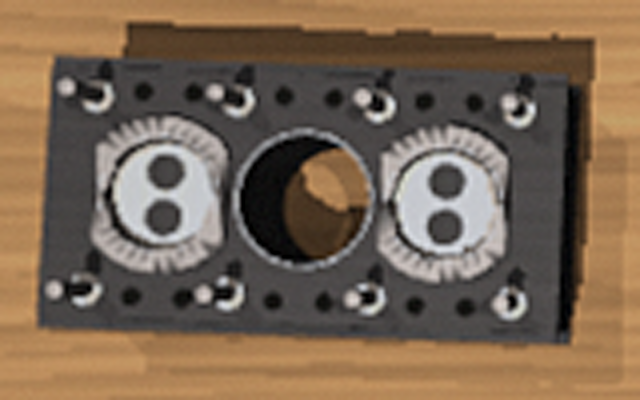

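Run:
```python
import sys; sys.path.insert(0,'.')
from h import *
import pickle
F=pickle.load(open("F0.pkl","rb"))
t=F["top"]; P,uv=cloud(t)
# liner flange & post plate
near=np.hypot(P[:,0]-.53,P[:,1]+.283)<.075
for lo,hi in [(.005,.02),(.09,.115)]:
    s=near&(P[:,2]>lo)&(P[:,2]<hi); Q=P[s]; r=cv2.minAreaRect(Q[:,:2].astype(np.float32)*1000); print(lo,Q.mean(0),np.median(Q[:,2]),s.sum(),r)
h,e=np.histogram(P[near][:,2],bins=30);print(np.round(e[:-1],3),h)
# block deck
nb=(abs(P[:,0]-.53)<.1)&(abs(P[:,1]-.14)<.16)
h,e=np.histogram(P[nb][:,2],bins=np.arange(-.01,.18,.005));print(np.c_[np.round(e[:-1],3),h].tolist())
s=nb&(P[:,2]>.1)&(P[:,2]<.115); Q=P[s];r=cv2.minAreaRect(Q[:,:2].astype(np.float32)*1000); print(Q.mean(0),np.median(Q[:,2]),r)
```

```text
0.005 [ 0.53306806 -0.26940971  0.01300971] 0.013196852622964217 1748 ((527.204833984375, -282.2540588378906), (138.58236694335938, 143.44076538085938), 19.470109939575195)
0.09 [ 0.53495045 -0.281113    0.10263499] 0.1032367235783479 544 ((534.94384765625, -280.80902099609375), (60.650970458984375, 73.56816101074219), 73.19816589355469)
[-0.005 -0.001  0.002  0.006  0.01   0.014  0.018  0.022  0.025  0.029
  0.033  0.037  0.041  0.044  0.048  0.052  0.056  0.06   0.063  0.067
  0.071  0.075  0.079  0.083  0.086  0.09   0.094  0.098  0.102  0.105] [149 672 332 143 887 619  55  17  25  18  19  17  18  27  22  17  25  14
  22  22  27  44  41  37  14  15  23 104 334  68]
[[-0.01, 11.0], [-0.005, 1612.0], [0.0, 3871.0], [0.005, 294.0], [0.01, 44.0], [0.015, 30.0], [0.02, 22.0], [0.025, 28.0], [0.03, 29.0], [0.035, 21.0], [0.04, 24.0], [0.045, 26.0], [0.05, 32.0], [0.055, 21.0], [0.06, 23.0], [0.065, 32.0], [0.07, 29.0], [0.075, 27.0], [0.08, 33.0], [0.085, 29.0], [0.09, 35.0], [0.095, 42.0], [0.1, 157.0], [0.105, 2566.0], [0.11, 3892.0], [0.115, 816.0], [0.12, 396.0], [0.125, 18.0], [0.13, 16.0], [0.135, 19.0], [0.14, 21.0], [0.145, 15.0], [0.15, 23.0], [0.155, 47.0], [0.16, 85.0], [0.165, 2.0], [0.17, 0.0]]
[0.53376666 0.13711374 0.1102887 ] 0.1105129352336085 ((534.3626098632812, 137.53890991210938), (248.7071075439453, 131.61500549316406), 87.91230773925781)
```

The crop confirms the target: an off-white, toothed liner around the post's bright top at top (376,222), with flats to the left and right of the flange. The block crop shows the middle bore open between the two seated liners. Next I'll work out the moves that bring the wrist camera over the block and then over the liner.

```bash
cat >> h.py <<'E'
from scipy.spatial.transform import Rotation as Ro
def tool(s): return Ro.from_euler('xyz',s["tool_rot"]).as_matrix(), np.array(s["position"])
E
python3 - <<'E'
import sys; sys.path.insert(0,'.')
from h import *; from workcell import status
import pickle
s=status.observe(); R,p=tool(s); f=pickle.load(open("f_wrist.pkl","rb")); Rc,c=cam(f)
np.set_printoptions(precision=3,suppress=True)
print("cam in tool",R.T@(c-p), "axis",R.T@Rc[:,2], R, sep="\n")
for n,t in {"blk":(.534,.138,.33),"lin":(.535,-.281,.30)}.items():
    t=np.array(t)
    # point TCP such that camera axis hits target at z ~.11
    z=.11; ax=Rc[:,2]; coff=c-p
    h=t[2]+coff[2]-z; g=coff[:2]+ax[:2]/-ax[2]*h
    tcp=np.r_[t[:2]-g,t[2]]; print(n,tcp,"tool move mm",1000*R.T@(tcp-p))
E
```

```text
cam in tool
[ 0.07  -0.    -0.124]
axis
[-0.276  0.     0.961]
[[-0.945  0.326  0.   ]
 [ 0.326  0.945 -0.   ]
 [-0.    -0.    -1.   ]]
blk [0.507 0.147 0.33 ] tool move mm [-431.58  -320.381  -79.69 ]
lin [ 0.516 -0.274  0.3  ] tool move mm [-577.658 -716.19   -49.687]
```

```bash
python3 -m handwheel '[{"offset":[-20,-10,-20],"rot":[0,0,0],"claw":1},{"offset":[-30,-20,-20],"rot":[0,0,0],"claw":1},{"offset":[-35,-25,-20],"rot":[0,0,0],"claw":1},{"offset":[-35,-25,-20],"rot":[0,0,0],"claw":1},{"offset":[-35,-25,0],"rot":[0,0,0],"claw":1},{"offset":[-35,-25,0],"rot":[0,0,0],"claw":1},{"offset":[-35,-25,0],"rot":[0,0,0],"claw":1},{"offset":[-35,-25,0],"rot":[0,0,0],"claw":1},{"offset":[-35,-25,0],"rot":[0,0,0],"claw":1},{"offset":[-35,-25,0],"rot":[0,0,0],"claw":1},{"offset":[-35,-25,0],"rot":[0,0,0],"claw":1},{"offset":[-30,-25,0],"rot":[0,0,0],"claw":1}]' 80
```

```text
clock: 2.35
position: [0.4869, 0.1957, 0.3305]
tool_rot: [3.141, 0.001, 2.809]
force: [0.5, 1.8, -0.1]
grip_width: 0.0854
```

```bash
python3 -m handwheel '[{"offset":[-25,-25,0],"rot":[0,0,0],"claw":1},{"offset":[-10,-15,0],"rot":[0,0,0],"claw":1},{"offset":[0,0,0],"rot":[0,0,0],"claw":1},{"offset":[0,0,0],"rot":[0,0,0],"claw":1}]'
cat > snap.py <<'E'
import sys; sys.path.insert(0,'.')
from h import *; from workcell import status, imaging
import pickle
n=sys.argv[1]; f=imaging.grab_frame("wrist"); f["state"]=status.observe(); pickle.dump(f,open(n+".pkl","wb")); cv2.imwrite(f"pics/{n}.png",f["color"][:,:,::-1])
for t in sys.argv[2:]:
    for x in imaging.mark_of(t,"wrist")[:4]: print(t,np.round(x["uv"],1),x["conf"])
E
python3 snap.py w1 seat_mouth block seated_a
```

```text
clock: 2.75
position: [0.5058, 0.1485, 0.3304]
tool_rot: [3.141, -0.0, 2.809]
force: [-0.5, 0.7, -0.2]
grip_width: 0.0852
block [281.9 184.2] 0.73
seated_a [332.1 174.7] 0.88
seated_a [233.4 208.1] 0.61
```

View pics/w1.png

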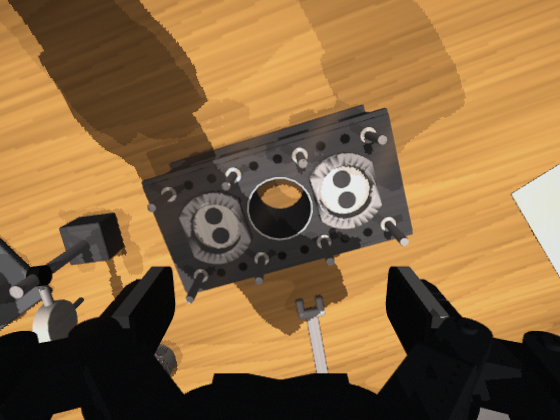

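The wrist view shows the open bore rim near (280,208), the seated liners at (214,227) and (345,190), and the eight studs. I'll fit the rim in both views and enlarge the picture to pick the studs.

Run:
```python
import sys; sys.path.insert(0,'.')
from h import *; import pickle
from scipy.optimize import least_squares
np.set_printoptions(precision=4,suppress=True)
W=pickle.load(open("w1.pkl","rb")); T=pickle.load(open("F0.pkl","rb"))["top"]
a=np.linspace(0,2*np.pi,90,endpoint=False)
def ring(f,c,z,r0=.031):
    g=cv2.cvtColor(f["color"],cv2.COLOR_RGB2GRAY).astype(np.float32)
    rs=np.arange(.026,.0365,.0003); pts=[]
    for t in a:
        X=np.c_[c[0]+rs*np.cos(t),c[1]+rs*np.sin(t),np.full(len(rs),z)]
        uv=proj(f,X).astype(np.float32); v=cv2.remap(g,uv[:,0][None],uv[:,1][None],1)[0]
        k=v.argmax()
        if v[k]-np.median(v)>40: pts.append(np.r_[X[k,:2]])
    pts=np.array(pts)
    s=least_squares(lambda q:np.hypot(*(pts-q[:2]).T)-q[2],[*c,r0],loss="soft_l1",f_scale=.0007)
    return s.x,len(pts)
for n,f,uv in [("w",W,(280,208)),("t",T,(161.3,224.5))]:
    for z in (.107,.11,.113):
        c=at_z(f,[uv],z)[0,:2]
        for _ in range(4): q,m=ring(f,c,z); c=q[:2]
        print(n,z,q,m)
P,_=cloud(W); s=(abs(P[:,0]-.534)<.05)&(abs(P[:,1]-.138)<.11)&(abs(P[:,2]-.11)<.006); print("deck z wrist",np.median(P[s][:,2]))
cv2.imwrite("pics/w1c.png",cv2.resize(W["color"][100:306,140:420,::-1],None,fx=2.8,fy=2.8,interpolation=2))
```

```text
w 0.107 [0.5345 0.1384 0.0324] 90
w 0.11 [0.5337 0.1387 0.0321] 90
w 0.113 [0.5328 0.139  0.0318] 90
t 0.107 [0.5341 0.1381 0.0323] 74
t 0.11 [0.5339 0.1375 0.0322] 72
t 0.113 [0.5339 0.137  0.0321] 74
deck z wrist 0.1101920888947705
```

View pics/w1c.png

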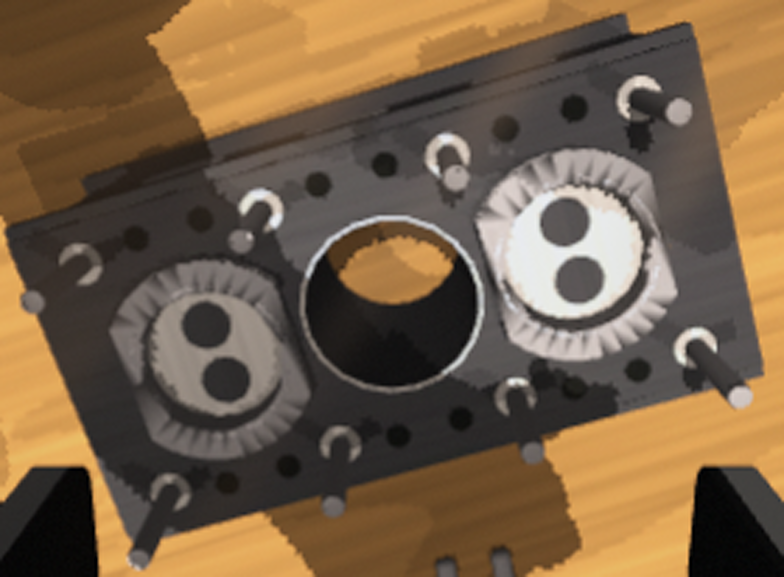

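Run:
```python
import sys; sys.path.insert(0,'.')
from h import *; import pickle
np.set_printoptions(precision=4,suppress=True)
W=pickle.load(open("w1.pkl","rb"))
tops=np.array([(33,300),(240,241),(456,177),(678,110),(141,556),(333,505),(532,450),(740,396)])/2.8+[140,100]
was=np.array([(80,265),(262,210),(447,157),(640,98),(170,492),(341,445),(516,397),(696,348)])/2.8+[140,100]
y=[-100.5,-33.5,33.5,100.5]; M=np.array([(-46,v) for v in y]+[(46,v) for v in y])/1000.
for n,u,z in [("tops",tops,.16),("washers",was,.112)]:
    X=at_z(W,u,z)[:,:2]; c=X.mean(0)
    H=(M).T@(X-c); U,_,Vt=np.linalg.svd(H); R=(Vt.T@U.T); print(n,c,np.degrees(np.arctan2(R[1,0],R[0,0])),"res mm",1000*np.linalg.norm(X-c-M@R.T,axis=1))
```

```text
tops [0.5333 0.1391] -2.4587895606191363 res mm [0.1506 0.6235 0.2955 0.2552 1.0438 0.0169 0.4362 0.3209]
washers [0.5339 0.1391] -2.45646964891826 res mm [0.3161 0.3465 0.4803 0.1945 0.216  0.1563 0.1739 0.1489]
```

Block yaw comes out at about -2.4°, the bore centre at (0.534, 0.139) and the deck at 0.110, and the views agree. Next stop is above the liner.

```bash
python3 -m handwheel '[{"offset":[-5,-14,0],"rot":[0,0,0],"claw":1},{"offset":[-10,-26,0],"rot":[0,0,0],"claw":1},{"offset":[-14,-38,0],"rot":[0,0,0],"claw":1},{"offset":[-14,-38,0],"rot":[0,0,0],"claw":1},{"offset":[-14,-38,5],"rot":[0,0,0],"claw":1},{"offset":[-14,-38,5],"rot":[0,0,0],"claw":1},{"offset":[-14,-38,5],"rot":[0,0,0],"claw":1},{"offset":[-14,-38,5],"rot":[0,0,0],"claw":1},{"offset":[-14,-38,5],"rot":[0,0,0],"claw":1},{"offset":[-14,-38,5],"rot":[0,0,0],"claw":1},{"offset":[-14,-34,0],"rot":[0,0,0],"claw":1},{"offset":[-6,-18,0],"rot":[0,0,0],"claw":1}]'
python3 -m handwheel '[{"offset":[0,0,0],"rot":[0,0,0],"claw":1},{"offset":[0,0,0],"rot":[0,0,0],"claw":1}]'
python3 snap.py w2 liner_mid liner_foot post
```

```text
clock: 4.15
position: [0.5148, -0.2777, 0.3002]
tool_rot: [-3.14, -0.0, 2.807]
force: [1.0, 0.6, 0.4]
grip_width: 0.0852
clock: 4.35
position: [0.5155, -0.2741, 0.3002]
tool_rot: [3.141, -0.0, 2.809]
force: [-0.4, 0.6, 0.0]
grip_width: 0.0855
liner_mid [219.6 325.7] 0.95
liner_mid [280.6 191.4] 0.92
liner_mid [147.  109.3] 0.8
liner_mid [330.  292.2] 0.41
liner_foot [186.1 233.9] 0.69
liner_foot [226.3 306.1] 0.64
post [284.7 181.4] 0.98
post [330.4 293.2] 0.35
```

View pics/w2.png

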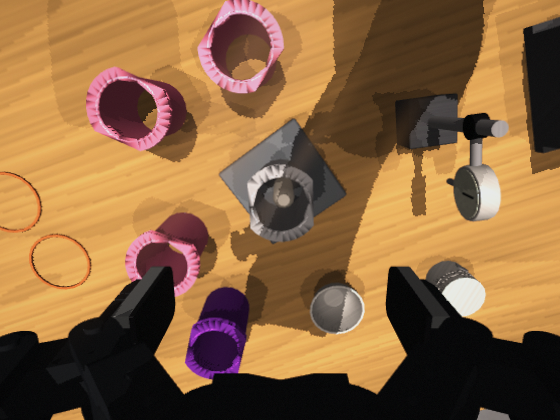

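The grey liner's flange is at (281,203), with its flats left and right, nearly square to the jaws. The pink tubes are at (135,108), (240,45) and (165,265), and the purple one at (217,335). I'll rectify the image to the flange plane.

Run:
```python
import sys; sys.path.insert(0,'.')
from h import *; import pickle
np.set_printoptions(precision=4,suppress=True)
W=pickle.load(open("w2.pkl","rb")); T=pickle.load(open("F0.pkl","rb"))["top"]
out=[]
for f,z in [(W,.102),(T,.102)]:
    c=(.535,-.281); g=np.arange(-.055,.055,.00025)
    xx,yy=np.meshgrid(c[0]-g,c[1]-g,indexing="ij")  # rows: x down from far, cols: -y
    uv=proj(f,np.c_[xx.ravel(),yy.ravel(),np.full(xx.size,z)]).astype(np.float32).reshape(*xx.shape,2)
    out.append(cv2.remap(f["color"],uv[...,0],uv[...,1],cv2.INTER_CUBIC)[:,:,::-1])
cv2.imwrite("pics/rect.png",cv2.resize(np.hstack(out),(784,392)))
P,uv=cloud(W)
s=(np.hypot(P[:,0]-.535,P[:,1]+.281)<.05)&(P[:,2]>.095)&(P[:,2]<.11)
print(np.median(P[s][:,2]),cv2.minAreaRect((P[s][:,:2]*1000).astype(np.float32)))
```

```text
0.10235188861258504 ((532.9110107421875, -278.9102783203125), (59.98102569580078, 73.59523010253906), 73.40365600585938)
```

View pics/rect.png

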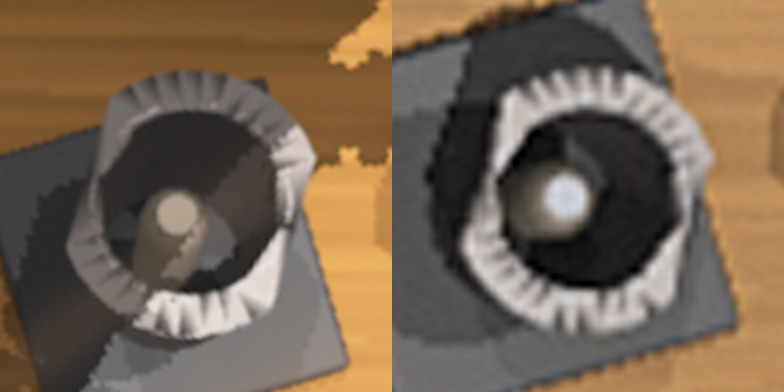

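```bash
python3 -m handwheel '[{"offset":[-6,0,10],"rot":[0,0,-3],"claw":1},{"offset":[-6,0,25],"rot":[0,0,0],"claw":1},{"offset":[-6,0,30],"rot":[0,0,0],"claw":1},{"offset":[0,0,25],"rot":[0,0,0],"claw":1},{"offset":[0,0,10],"rot":[0,0,0],"claw":1},{"offset":[0,0,0],"rot":[0,0,0],"claw":1},{"offset":[0,0,0],"rot":[0,0,0],"claw":1}]'
python3 snap.py w3
python3 - <<'E'
import sys; sys.path.insert(0,'.')
from h import *; import pickle
np.set_printoptions(precision=4,suppress=True)
W=pickle.load(open("w3.pkl","rb"))
P,uv=cloud(W)
s=(np.hypot(P[:,0]-.533,P[:,1]+.279)<.045)&(P[:,2]>.094)&(P[:,2]<.11)
print(s.sum(),np.median(P[s][:,2]),cv2.minAreaRect((P[s][:,:2]*1000).astype(np.float32)))
im=W["color"][:,:,::-1].copy()
R,p=tool(W["state"]);
cv2.imwrite("pics/w3.png",im)
E
```

```text
clock: 5.25
position: [0.5335, -0.2793, 0.2014]
tool_rot: [-3.141, 0.001, 2.862]
force: [0.3, 1.0, -0.1]
grip_width: 0.0855
4610 0.10237163011778597 ((533.1537475585938, -279.197021484375), (60.132530212402344, 73.96623229980469), 73.92996978759766)
```

View pics/w3.png

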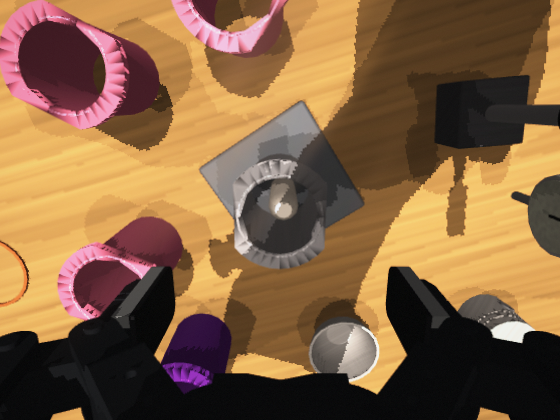

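A second wrist view puts the flange at (0.5332, -0.2792), top at 0.1024 and flats along 163.9°. The tool is at (0.5335, -0.2793) and 164.0°, so I go straight down and grip.

```bash
python3 -m handwheel '[{"offset":[0,0,15],"rot":[0,0,0],"claw":1},{"offset":[0,0,20],"rot":[0,0,0],"claw":1},{"offset":[0,0,20],"rot":[0,0,0],"claw":1},{"offset":[0,0,20],"rot":[0,0,0],"claw":1},{"offset":[0,0,16],"rot":[0,0,0],"claw":1},{"offset":[0,0,10],"rot":[0,0,0],"claw":1},{"offset":[0,0,5],"rot":[0,0,0],"claw":1},{"offset":[0,0,0],"rot":[0,0,0],"claw":1},{"offset":[0,0,0],"rot":[0,0,0],"claw":1}]'
python3 snap.py w4
```

```text
clock: 6.2
position: [0.5335, -0.2795, 0.0951]
tool_rot: [-3.141, 0.001, 2.862]
force: [-0.6, -0.0, 0.7]
grip_width: 0.0856
```

View pics/w4.png

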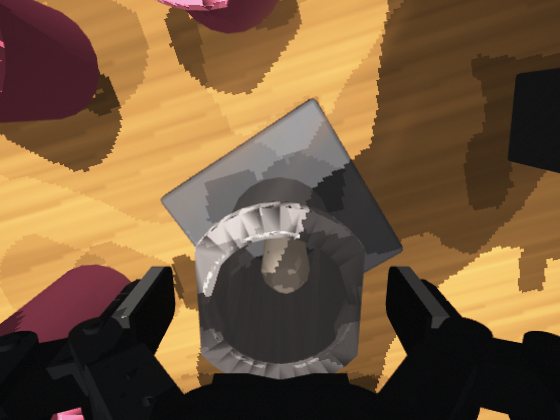

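The flange (200–362) sits centred between the pads (172–388). Closing.

```bash
python3 -m handwheel '[{"offset":[0,0,0],"rot":[0,0,0],"claw":0.5},{"offset":[0,0,0],"rot":[0,0,0],"claw":0.3},{"offset":[0,0,0],"rot":[0,0,0],"claw":0},{"offset":[0,0,0],"rot":[0,0,0],"claw":-1},{"offset":[0,0,0],"rot":[0,0,0],"claw":-1},{"offset":[0,0,0],"rot":[0,0,0],"claw":-1},{"offset":[0,0,0],"rot":[0,0,0],"claw":-1},{"offset":[0,0,0],"rot":[0,0,0],"claw":-1}]' 80
python3 -m handwheel '[{"offset":[0,0,-2],"rot":[0,0,0],"claw":-1},{"offset":[0,0,-3],"rot":[0,0,0],"claw":-1},{"offset":[0,0,-5],"rot":[0,0,0],"claw":-1},{"offset":[0,0,0],"rot":[0,0,0],"claw":-1},{"offset":[0,0,0],"rot":[0,0,0],"claw":-1}]'
python3 snap.py w5
```

```text
clock: 7.05
position: [0.5334, -0.2796, 0.0952]
tool_rot: [-3.142, 0.001, 2.862]
force: [-2.4, 0.4, 10.0]
grip_width: 0.0584
clock: 7.55
position: [0.5331, -0.2792, 0.1044]
tool_rot: [3.142, 0.0, 2.862]
force: [-0.1, -0.0, -5.0]
grip_width: 0.0582
```

View pics/w5.png

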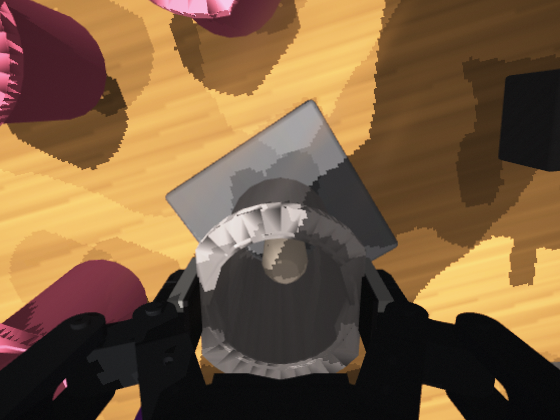

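Gripped: width 58 mm, and the wrist force of -5 N matches the liner's weight. Lifting straight up.

```bash
python3 -m handwheel '[{"offset":[0,0,-10],"rot":[0,0,0],"claw":-1},{"offset":[0,0,-20],"rot":[0,0,0],"claw":-1},{"offset":[0,0,-30],"rot":[0,0,0],"claw":-1},{"offset":[0,0,-35],"rot":[0,0,0],"claw":-1},{"offset":[0,0,-35],"rot":[0,0,0],"claw":-1},{"offset":[0,0,-30],"rot":[0,0,0],"claw":-1},{"offset":[0,0,-20],"rot":[0,0,0],"claw":-1},{"offset":[0,0,-15],"rot":[0,0,0],"claw":-1},{"offset":[0,0,0],"rot":[0,0,0],"claw":-1},{"offset":[0,0,0],"rot":[0,0,0],"claw":-1}]'
python3 - <<'E'
import sys; sys.path.insert(0,'.')
from h import *; from workcell import imaging
for n in ["side","top"]:
    f=imaging.grab_frame(n); cv2.imwrite(f"pics/lift_{n}.png",f["color"][:,:,::-1])
E
```

```text
clock: 8.6
position: [0.5329, -0.2791, 0.2991]
tool_rot: [3.141, -0.0, 2.862]
force: [-0.1, 0.9, -5.6]
grip_width: 0.0586
```

View pics/lift_side.png

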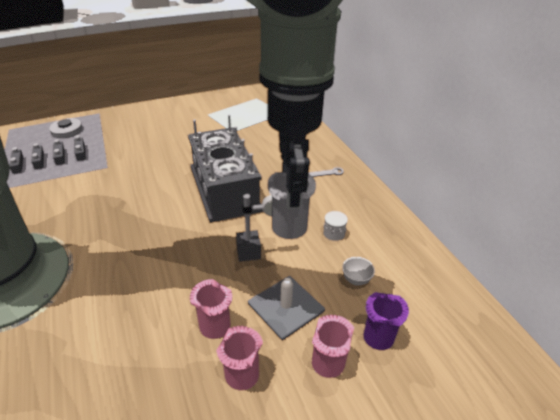

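The liner hangs clear of the post, upright, at side (292,205). I carry it across at this height.

```bash
python3 -m handwheel '[{"offset":[3,10,0],"rot":[0,0,0],"claw":-1},{"offset":[6,21,0],"rot":[0,0,0],"claw":-1},{"offset":[9,32,0],"rot":[0,0,0],"claw":-1},{"offset":[12,42,0],"rot":[0,0,0],"claw":-1},{"offset":[12,42,0],"rot":[0,0,0],"claw":-1},{"offset":[12,42,0],"rot":[0,0,0],"claw":-1},{"offset":[12,42,0],"rot":[0,0,0],"claw":-1},{"offset":[12,42,0],"rot":[0,0,0],"claw":-1},{"offset":[12,42,0],"rot":[0,0,0],"claw":-1},{"offset":[10,36,0],"rot":[0,0,0],"claw":-1},{"offset":[9,32,0],"rot":[0,0,0],"claw":-1},{"offset":[5,19,0],"rot":[0,0,0],"claw":-1}]'
python3 -m handwheel '[{"offset":[0,0,0],"rot":[0,0,-3],"claw":-1},{"offset":[0,0,0],"rot":[0,0,-4],"claw":-1},{"offset":[0,0,0],"rot":[0,0,-4],"claw":-1},{"offset":[0,0,0],"rot":[0,0,-2.6],"claw":-1},{"offset":[0,0,0],"rot":[0,0,0],"claw":-1},{"offset":[0,0,0],"rot":[0,0,0],"claw":-1},{"offset":[0,0,0],"rot":[0,0,0],"claw":-1}]'
cat > look.py <<'E'
import sys; sys.path.insert(0,'.')
from h import *; from workcell import imaging,status
import pickle
n=sys.argv[1]; F={k:imaging.grab_frame(k) for k in ["side","top","wrist"]}; F["state"]=status.observe(); pickle.dump(F,open(n+".pkl","wb"))
for k in ["side","top","wrist"]: cv2.imwrite(f"pics/{n}_{k}.png",F[k]["color"][:,:,::-1])
x,y=(150,70)
cv2.imwrite(f"pics/{n}_sc.png",cv2.resize(F["side"]["color"][70:230,130:330,::-1],None,fx=3.5,fy=3.5,interpolation=2))
print(F["state"]["position"],np.degrees(F["state"]["tool_rot"]),F["state"]["force"])
E
python3 look.py p1
```

```text
clock: 9.9
position: [0.5333, 0.1422, 0.2987]
tool_rot: [3.141, -0.001, 2.865]
force: [-0.5, 0.2, -4.2]
grip_width: 0.0584
clock: 10.6
position: [0.5342, 0.1387, 0.2991]
tool_rot: [-3.141, -0.0, 3.098]
force: [-0.3, -0.3, -6.2]
grip_width: 0.0584
[0.53433977 0.13862735 0.29924018] [-1.79995664e+02 -3.47399288e-03  1.77557725e+02] [-0.74132832 -0.04692724 -5.19273787]
```

View pics/p1_sc.png

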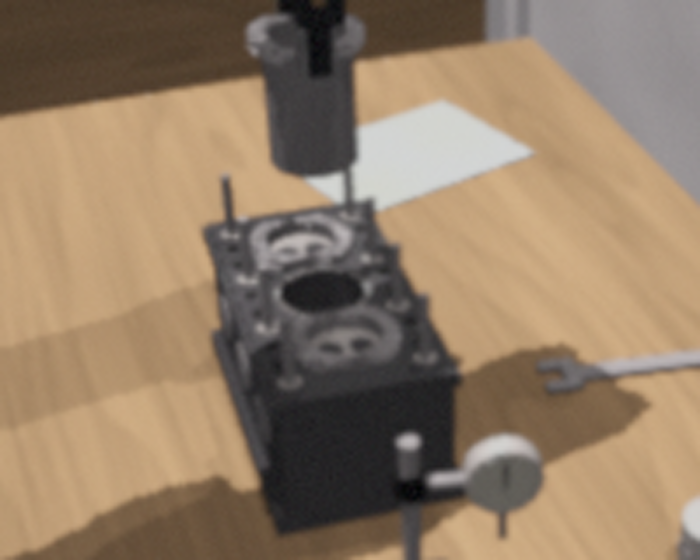

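View pics/p1_wrist.png

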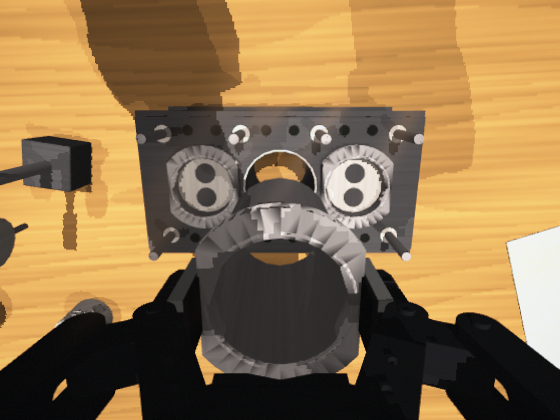

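View pics/p1_top.png

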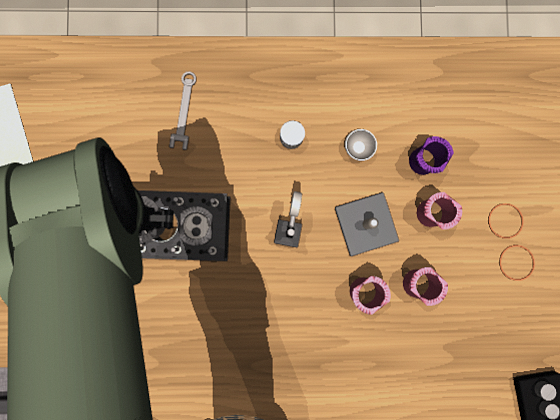

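The wrist view shows the liner square over the block, with its edges and flats parallel to it, and the bore rim's upper part visible at (281,165). I'll measure the held liner's axis, tilt and foot in the side depth, and the flange in the wrist depth.

```bash
cat > meas.py <<'E'
import sys; sys.path.insert(0,'.')
from h import *; import pickle
from scipy.optimize import least_squares
np.set_printoptions(precision=4,suppress=True)
F=pickle.load(open(sys.argv[1]+".pkl","rb")); s=F["state"]; tcp=s["position"]; print("tcp",tcp,np.degrees(s["tool_rot"]))
foot=tcp[2]-.0827
W=F["wrist"]; P,_=cloud(W)
m=(np.hypot(P[:,0]-tcp[0],P[:,1]-tcp[1])<.042)&(abs(P[:,2]-tcp[2]-.0072)<.007)
m&=(np.hypot(P[:,0]-tcp[0],P[:,1]-tcp[1])>.0265)
print("wrist flange",m.sum(),np.median(P[m][:,2]),cv2.minAreaRect((P[m][:,:2]*1000).astype(np.float32)))
A=np.c_[P[m][:,:2]-tcp[:2],np.ones(m.sum())]; print("flange slope deg",np.degrees(np.linalg.lstsq(A,P[m][:,2],rcond=None)[0][:2]))
S=F["side"]; P,uv=cloud(S)
m=(np.hypot(P[:,0]-tcp[0],P[:,1]-tcp[1])<.045)&(P[:,2]>foot+.01)&(P[:,2]<foot+.06)
Q=P[m]
def res(q):
    d=np.array([q[2],q[3],1]);d/=np.linalg.norm(d); v=Q-np.array([q[0],q[1],foot+.04]); return np.linalg.norm(v-np.outer(v@d,d),axis=1)-.03
r=least_squares(res,[tcp[0],tcp[1],0,0],loss="soft_l1",f_scale=.002); print("side cyl @foot+40mm",r.x[:2],"tilt deg",np.degrees(r.x[2:]),m.sum(),np.std(r.fun))
m=(np.hypot(P[:,0]-tcp[0],P[:,1]-tcp[1])<.033)&(P[:,2]>foot-.015); print("low z pct",np.percentile(P[m][:,2],[0.2,1,2,5]),"expected foot",foot)
# bore in side & wrist views
a=np.radians(np.arange(0,360,4))
def ring(f,c,z,amask):
    g=cv2.cvtColor(f["color"],cv2.COLOR_RGB2GRAY).astype(np.float32); rs=np.arange(.027,.0365,.0003); pts=[]
    for t in a[amask]:
        X=np.c_[c[0]+rs*np.cos(t),c[1]+rs*np.sin(t),np.full(len(rs),z)]
        q=proj(f,X).astype(np.float32); v=cv2.remap(g,q[:,0][None],q[:,1][None],1)[0]; k=v.argmax()
        if v[k]-np.median(v)>30: pts.append(X[k,:2])
    pts=np.array(pts); r=least_squares(lambda q:np.hypot(*(pts-q).T)-.0321,c,loss="soft_l1",f_scale=.0007); return r.x,len(pts)
c=np.array([.5337,.1387])
for _ in range(4): c,n=ring(W,c,.11,np.cos(a-np.radians(180))>.35)
print("bore wrist (partial)",c,n)
E
python3 meas.py p1
```

```text
tcp [0.5343 0.1386 0.2992] [-179.9957   -0.0035  177.5577]
wrist flange 12438 0.306597385327702 ((534.6367797851562, 138.893310546875), (74.42991638183594, 74.48336029052734), 35.45673370361328)
flange slope deg [ 0.4716 -0.1583]
side cyl @foot+40mm [0.534  0.1394] tilt deg [-0.6979  0.8894] 533 0.00131552153702888
low z pct [0.2166 0.2177 0.2193 0.223 ] expected foot 0.21654018279133197
bore wrist (partial) [0.5336 0.1388] 35
```

Flange centre (0.5346, 0.1389) against bore (0.5336, 0.1388): I shift 0.8 mm in -x, then descend most of the way and check.

```bash
python3 -m handwheel '[{"offset":[0.8,0,5],"rot":[0,0,0],"claw":-1},{"offset":[0,0,12],"rot":[0,0,0],"claw":-1},{"offset":[0,0,15],"rot":[0,0,0],"claw":-1},{"offset":[0,0,15],"rot":[0,0,0],"claw":-1},{"offset":[0,0,12],"rot":[0,0,0],"claw":-1},{"offset":[0,0,8],"rot":[0,0,0],"claw":-1},{"offset":[0,0,4],"rot":[0,0,0],"claw":-1},{"offset":[0,0,0],"rot":[0,0,0],"claw":-1},{"offset":[0,0,0],"rot":[0,0,0],"claw":-1}]'
python3 look.py p2; python3 meas.py p2
```

```text
clock: 11.65
position: [0.5338, 0.1386, 0.2287]
tool_rot: [3.141, 0.001, 3.099]
force: [0.5, -0.5, -4.6]
grip_width: 0.0586
[0.53381926 0.13867642 0.22877311] [1.79981637e+02 4.34897923e-02 1.77589545e+02] [ 0.46774782  0.42534308 -5.40327582]
tcp [0.5338 0.1387 0.2288] [179.9816   0.0435 177.5895]
wrist flange 12480 0.23617964547129044 ((534.107666015625, 138.8118133544922), (74.43266296386719, 74.52975463867188), 35.16018295288086)
flange slope deg [ 0.5043 -0.2066]
side cyl @foot+40mm [0.5341 0.1387] tilt deg [0.0293 0.916 ] 469 0.0013281889437870406
low z pct [0.1465 0.1471 0.1485 0.1527] expected foot 0.14607311120720495
bore wrist (partial) [0.5338 0.1386] 35
```

View pics/p2_sc.png

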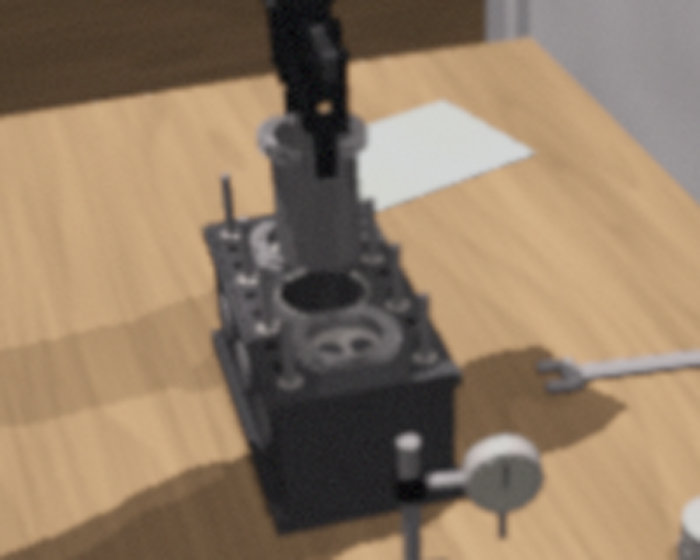

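View pics/p2_wrist.png

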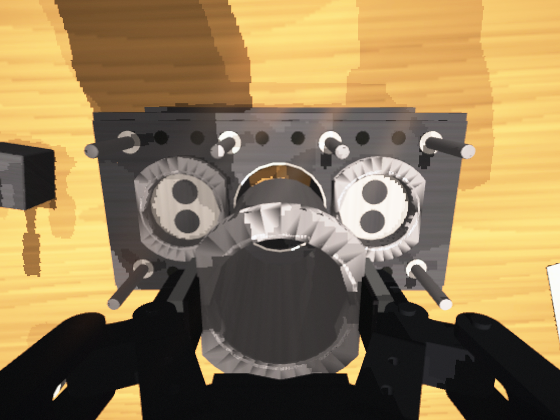

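Everything agrees to within about 0.5 mm, and the block edge is level in the wrist picture at row 113. The last 26 mm go slowly.

```bash
python3 -m handwheel '[{"offset":[0,0,4],"rot":[0,0,0],"claw":-1},{"offset":[0,0,6],"rot":[0,0,0],"claw":-1},{"offset":[0,0,6],"rot":[0,0,0],"claw":-1},{"offset":[0,0,5],"rot":[0,0,0],"claw":-1},{"offset":[0,0,3],"rot":[0,0,0],"claw":-1},{"offset":[0,0,2],"rot":[0,0,0],"claw":-1},{"offset":[0,0,0],"rot":[0,0,0],"claw":-1},{"offset":[0,0,0],"rot":[0,0,0],"claw":-1},{"offset":[0,0,0],"rot":[0,0,0],"claw":-1}]'
python3 look.py p3; python3 meas.py p3
```

```text
clock: 12.7
position: [0.5337, 0.1386, 0.2025]
tool_rot: [3.141, 0.0, 3.099]
force: [-0.3, -0.1, -5.8]
grip_width: 0.0582
[0.53364646 0.13863867 0.20244164] [1.79993166e+02 1.23884571e-02 1.77588363e+02] [ 0.01340044  0.54281329 -5.24982086]
tcp [0.5336 0.1386 0.2024] [179.9932   0.0124 177.5884]
wrist flange 12472 0.2098431919274431 ((533.8546752929688, 138.71969604492188), (74.40184020996094, 74.43836975097656), 49.47301483154297)
flange slope deg [ 0.4275 -0.2373]
side cyl @foot+40mm [0.5339 0.1386] tilt deg [-0.0568  0.5912] 446 0.0013306202528572254
low z pct [0.1075 0.1102 0.1201 0.1245] expected foot 0.11974163659511564
bore wrist (partial) [0.5338 0.1386] 33
```

View pics/p3_sc.png

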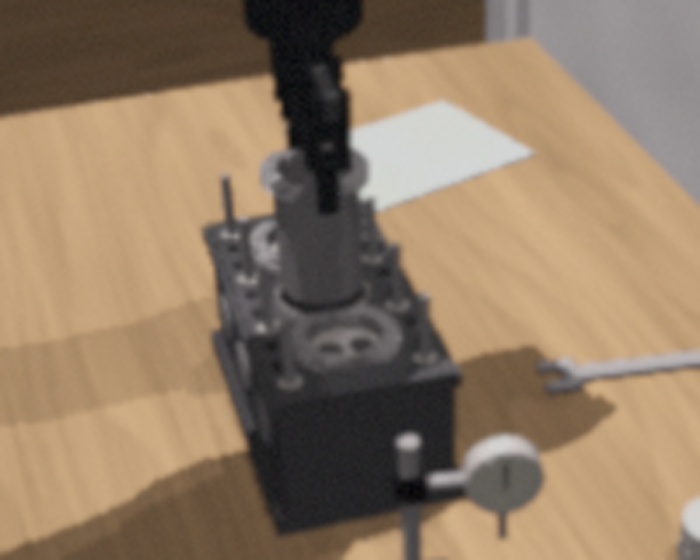

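View pics/p3_wrist.png

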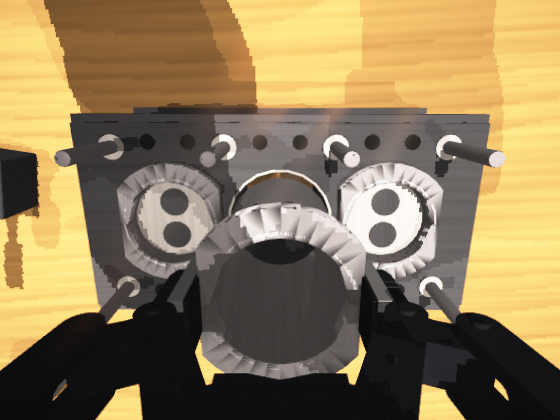

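The liner hangs just above the bore at side (322,300 in the crop), centred between the seated liners. The wrist force is still only its weight, so nothing is touching. Handing in.

```bash
python3 -c "
from workcell import bot,status
s=status.observe();print(s['clock'],abs(s['qd']).max());print(bot.job_done())"
```

```text
12.85 0.0018842629872099185
the job is handed in; nothing more can be done
None
```

I gripped the grey liner on its flats at 80 N, lifted it off the post and carried it over the gauge and studs. I handed in at 12.85 s with the liner held above the open middle bore.

**Centring:** the flange centre measured (0.5339, 0.1387) and the bore centre (0.5338, 0.1386), with the views agreeing to about 0.5 mm.

**Height:** the lower end was at about 0.120 m and the deck at 0.110 m, so the gap is about 10 mm.

**Rotation:** the tool yaw was 177.6°, matching the block's measured -2.4° after a half turn. The first top view had put the block at about -2°.

**Contact:** the wrist force stayed at the liner's weight, about 5 N, and the arm was still.

**Less certain checks:** the depth fits suggested up to 0.6° of tilt in the final pose, which I put down to noise because the tool itself was vertical to within 0.02°. The top camera was blocked by the arm at the end, so the final position rests on the wrist and side views only.

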